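# Blot the long cuvette and hold it down in the photometer's light path

## Task

Take the long cuvette out of the rack, gripping it by its two broad frosted faces only and never touching its clear end windows, and set its foot briefly on the filter paper in the glass dish so that no drop is carried along. Then lower it upright into the photometer's well, windows towards lamp and detector, press it down against the spring until it is fully home and the shutter stands open, and finish while still gripping it and holding it down there for the reading. Leave the two short cuvettes in the rack, do not force the glass, and leave the dish, vials and other things where they stand.

Things in the scene. Friction and masses are not known exactly. Their poses are not given: they have to be found in the camera images.
- cuvette_mid (a point): centre of the long cuvette, 22.5 mm above its foot: an upright glass cell 12.5 mm thick (x, across two broad frosted whitish faces), 22.5 mm long (y, between its clear end windows), 45 mm tall (z), plus a white stopper 10 x 19.5 mm, 5 mm tall. 12 to 26 g, ends alike. Starts in one of the rack's pockets, foot 7 mm above the bench; in pocket or well only its upper 27 mm or more are free to grip
- short_cell_0_mid (a point): a short cuvette, 12.5 x 12.5 x 45 mm with a white stopper 5 mm tall, in another pocket of the rack, to be left alone; its centre, 22.5 mm above its foot
- short_cell_1_mid (a point): the other short cuvette, same size, likewise; its centre
- rack: grey block rack, 36 mm (x) by 140 mm (y) by 22 mm tall, fixed; origin in the middle of its underside. Three pockets in line along its y, centres at y = -42, 0 and 42 mm, each 15.5 mm (x) by 25.5 mm (y), 15 mm deep; the cuvettes stand in them with their frosted faces to the rack's x
- dish: round open glass dish lined with a white pad of filter paper discs that yields up to 3 mm, with about 6 N, 90 mm outer diameter, 85 mm inside, 16 mm tall, loose, 100 g; origin in the middle of its underside; the top of the paper lies 6.5 mm above it and measures 75 mm across
- well_mouth (a point): centre of the mouth of the well in the top of the photometer's black cell block, 48 mm above the bench; z up, the light runs along y. The well is 15.5 mm (x) by 25.5 mm (y) with a 3 mm bevel round the mouth; the long cuvette goes in with its y along this y, either way round. Its foot meets a sprung platform 10 mm below the mouth and is fully home 18 mm below it
- photometer: the fixed photometer; origin under the cell block (40 mm in x, 46 mm in y), straight below the well mouth. Lamp housing at y = -45 to -98 mm, 52 mm wide, 67 mm tall; detector housing at y = 42 to 94 mm, 46 mm wide, 69 mm tall; tubes to the block; base plate 84 x 210 x 12 mm; readout box behind, x = 76 to 132 mm, y = -52 to 52 mm, 46 mm tall
- shutter (a joint): how far the sprung platform in the well, with the steel shutter blade on it, is pressed down, in m: 0 up (blade 6 mm above the block, light blocked), 0.008 down on its stop (hole of the blade in the light path). The spring needs about 2 N to start and 5 N at the stop, and lifts cuvette and blade again when let go
- vial_dark: small capped vial, 23 mm across, 52 mm tall, standing on the bench, a bystander; origin in the middle of its underside
- vial_pale: another vial of that size, a bystander; origin in the middle of its underside
- clip: small wire pinch clip, 11 x 56 x 14 mm, lying on the bench, a bystander; origin under its middle
- tape: roll of tape, 68 mm across, 19 mm tall, lying on the bench, a bystander; origin under its middle
- pen: pen, 130 mm long and 9 mm thick, lying on the bench, a bystander; origin under its middle

How it is judged:
By the outcome, as a careful person would: the job done as asked, in the order asked, and still so for the second after the job is handed in, while the arm keeps its last pose, push and grip.
It also fails if it takes over 45 s, if anything falls off the work surface, if the arm or the gripper's body presses on something with over 40 N, if the wrist force passes 120 N, or if a joint passes its speed limit or range.

## Robot

A 6-joint arm with a two-finger parallel gripper is mounted at the origin on a cart in front of the work surface, level with it; the furniture and walls round the work are solid. World frame = base frame: x ahead of the robot, y to its left, z up, the work surface at z = 0. Lengths are in mm, angles in rad, forces in N, time in s.
With the tool pointing down it reaches from about 300 to 775 mm from the base axis. Payload 14.6 kg.
Tool frame: the origin (TCP) lies where the fingers leave the gripper's body, on its centre line; the fingertips stand 97 mm ahead of it and the grasp point (between the pads) lies 78 mm ahead of it; z points along the fingers, y is the direction in which the jaws open and shut (so a half turn about z gives the same grasp; the last joint's range is limited). The gripper opens to 94 mm and grips with 3 to 60 N. Pads are 16 mm wide; open, the fingers measure 119 mm over their backs; the gripper's body (75 mm by 177 mm) begins 78 mm behind the grasp point.
Start: joints at [-1.411, 0.3, 1.521, -0, 1.321, -0.067], TCP at [123.667, -535.907, 302.646] pointing down, gripper open.
Joint ranges: [-3.03, 3.03], [-0.79, 2.21], [0.23, 2.52], [-1.04, 4.18], [0, 3.07], [-2.55, 2.55]. Speed limits (rad/s): [2.22, 2.22, 2.57, 3.14, 3.14, 3.14].

## Interface

Orientations are given as [roll, pitch, yaw] about the fixed x, y, z axes, in that order (R = Rz(yaw) Ry(pitch) Rx(roll)).
In Python, from rig import monitor, cams, order gives the robot as it stands.
- The arm moves only by the tool jog_arm, never from a script. Its argument "moves" is one flat list of numbers, 6 for each row, row after row: the shift along the tool's x, y, z in cm, then the turn, a rotation vector about the tool's x, y, z in degrees. In form: [dx, dy, dz, ax, ay, az, dx, dy, dz, ax, ay, az, ...]. A call has 1 to 20 rows; each row is the pose to reach, as a shift and turn from the pose commanded when the call began, along the tool's axes at that moment; what a row does not reach only later rows make up. A row lasts 1/10 s, in which the tool goes at most 50 mm and 8.59 degrees, less where a joint would pass 70% of its speed; a pose out of reach is approached as far as the arm can. A call with a gripper value outside its range is refused whole. "jaw" is the finger opening in cm, from 0 to 9.4, set as the call begins (left out, the last holds). The fingers move at their own pace and stop on an object; the grip force is fixed at half the most. Time passes only in rows, so rows that repeat a pose let the fingers close. It gives the time, the measured TCP pose, the force and the opening at its end, in the units of the state.
- monitor.read_state(): the state, without advancing time (a new reading comes with each control period).
- cams.capture(name): name is "side" or "top"; returns a dict with "color" (480x640x3 uint8, red, green, blue), "range_z" (480x640 float32, mm along the optical axis (not along the pixel's ray), 0 where there is no reading), "fov_y" (degrees; the focal length in pixels is half the picture's height over the tangent of half this angle, whatever the lens; pixels are square), "cx", "cy" (the principal point, pixels), "k1" (the pictures are not rectified: a ray, as slopes to the right and down, at radius r is drawn at 1 + k1 r^2 times it, then the intrinsics apply), "world_from_camera" (4x4, takes a point from camera to world coordinates). Camera axes: x right, y up, looking along -z (the intrinsics and any distortion apply to the point x, -y, -z); pixel columns grow to the right and rows downward; lengths in mm; the calibration is good to about 2 mm. A picture is of the moment at which its call begins.
- order.finish_job(): hands the job in, once; it reports no verdict.
The state is a dict: "t": time; "q": joint angles; "joint_velocities": joint speeds; "tau": joint torques, N m; "tcp_pos": TCP position; "orientation": TCP orientation; "force": force on the tool from outside, world axes, zero at the start; "ft_torque": the same for the moment, N m; "width": finger opening in mm.
Only numpy, scipy, OpenCV 4.12 (cv2) and the standard library are available. Lean on these libraries where they do the work, as an engineer would, in place of code of your own. Each camera call takes 0.05 s, during which the arm holds its last target.

## Working session

There is one attempt and no reset: what is moved stays moved. The work goes in short steps, Python scripts to look and compute and a tool call to move; the robot and the scene stay as the last step left them, time stands still between calls to the robot, and variables do not carry over. Pictures are saved under pics/ and viewed, and the job is handed in when it is done.

Besides the shell and the picture viewer there is one more tool, called in YAML: its name, and indented under it one key for each argument. jog_arm: Moves the arm, as the interface text tells. Its arguments: {"type":"object","properties":{"moves":{"type":"array","items":{"type":"number"}},"jaw":{"type":"number"}},"required":["moves"]}

```bash
ls; mkdir -p pics
python3 - <<'E'
from rig import monitor, cams, order
import cv2, numpy as np
print(monitor.read_state())
for n in("side","top"):
    c=cams.capture(n); np.savez(f"{n}0.npz",**c)
    cv2.imwrite(f"pics/{n}0.png",c["color"][:,:,::-1])
    print({k:v for k,v in c.items() if k not in("color","range_z")})
E
```

```text
pics
{'t': 0.0, 'q': array([-1.41061999e+00,  3.00464546e-01,  1.52158168e+00,  1.84751780e-05,
        1.32070202e+00, -6.66016386e-02]), 'joint_velocities': array([ 0.0022229 ,  0.00119821,  0.00053766, -0.00031478, -0.0008099 ,
       -0.00061344]), 'tau': array([ 1.24827537e-03, -5.31802011e+01, -3.52735913e+01,  7.09236693e-02,
        2.43535725e-02, -1.13077563e-04]), 'tcp_pos': array([ 123.63660953, -535.76792799,  302.0896111 ]), 'orientation': array([-3.14044082e+00, -9.47627010e-05,  2.26773340e-01]), 'force': array([-0.0683448 ,  0.05826978,  0.07949496]), 'ft_torque': array([ 0.00472284, -0.01897245,  0.00701737]), 'width': 93.96354912051842}
{'fov_y': 47.44609631810297, 'cx': 320.1404172739752, 'cy': 240.826449608308, 'k1': -0.002524624771389843, 'world_from_camera': array([[ 9.83480742e-01,  1.23700965e-01, -1.32150297e-01,
         3.28250255e+02],
       [-1.80671850e-01,  6.26040479e-01, -7.58571685e-01,
        -7.98578633e+02],
       [-1.11046145e-02,  7.69916482e-01,  6.38048037e-01,
         7.28963826e+02],
       [ 0.00000000e+00,  0.00000000e+00,  0.00000000e+00,
         1.00000000e+00]])}
{'fov_y': 51.808680769575716, 'cx': 315.7021972665857, 'cy': 239.83147727647668, 'k1': -0.0908480401962334, 'world_from_camera': array([[-7.19475044e-03,  9.96739908e-01, -8.03603871e-02,
         3.92366370e+02],
       [-9.99947511e-01, -7.75751389e-03, -6.69298513e-03,
        -1.28297386e+01],
       [-7.29456220e-03,  8.03080147e-02,  9.96743403e-01,
         1.11088451e+03],
       [ 0.00000000e+00,  0.00000000e+00,  0.00000000e+00,
         1.00000000e+00]])}
```

View pics/side0.png

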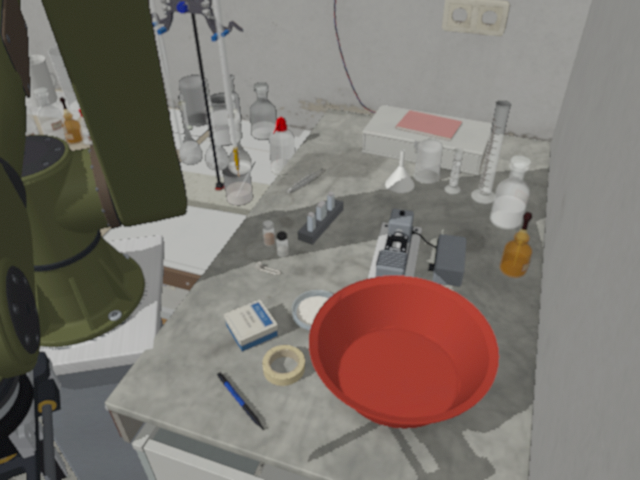

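View pics/top0.png

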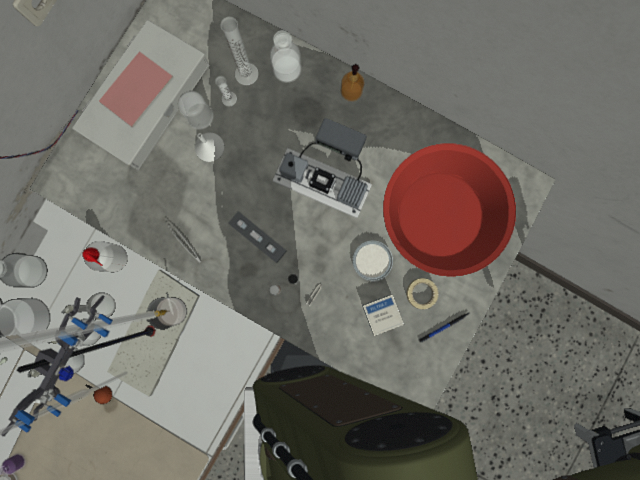

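The top view shows the rack around (258,236), the photometer around (322,181), the dish at (373,259) and a big red basin at (450,210). I'll zoom in on both views.

```bash
cat > h.py <<'E'
import numpy as np, cv2
from rig import monitor, cams, order
def load(f): return dict(np.load(f))
def K(c):
    f=240/np.tan(np.radians(float(c["fov_y"]))/2); return f,float(c["cx"]),float(c["cy"]),float(c["k1"])
def rays(c,uv):
    f,cx,cy,k=K(c); uv=np.atleast_2d(np.asarray(uv,float))
    Km=np.array([[f,0,cx],[0,f,cy],[0,0,1]])
    p=cv2.undistortPoints(uv[:,None,:],Km,np.array([k,0,0,0,0]))[:,0]
    d=np.c_[p[:,0],-p[:,1],-np.ones(len(p))]
    W=c["world_from_camera"]; return W[:3,3],d@W[:3,:3].T
def onplane(c,uv,z):
    o,d=rays(c,uv); return o+d*((z-o[2])/d[:,2])[:,None]
def proj(c,P):
    f,cx,cy,k=K(c); W=np.linalg.inv(c["world_from_camera"]); q=np.atleast_2d(P)@W[:3,:3].T+W[:3,3]
    a=q[:,0]/-q[:,2]; b=-q[:,1]/-q[:,2]; s=1+k*(a*a+b*b); return np.c_[f*a*s+cx,f*b*s+cy]
def cloud(c,uv):
    o,d=rays(c,uv); uv=np.asarray(uv); z=c["range_z"][uv[:,1],uv[:,0]]
    return o+d*z[:,None], z>0
E
python3 - <<'E'
from h import *
def crop(n,x0,y0,w,h,s,out):
    im=cv2.imread(n)[y0:y0+h,x0:x0+w]; cv2.imwrite(out,cv2.resize(im,None,fx=s,fy=s,interpolation=cv2.INTER_CUBIC))
crop("pics/top0.png",220,115,160,120,5,"pics/t1.png")
crop("pics/top0.png",220,200,160,120,5,"pics/t2.png")
crop("pics/side0.png",250,180,160,120,5,"pics/s1.png")
c=load("top0.npz")
# heights of red basin
im=c["color"].astype(int); m=(im[:,:,0]>110)&(im[:,:,1]<70)&(im[:,:,2]<70)
v,u=np.nonzero(m); s=(u>380)&(v>130)
P,ok=cloud(c,np.c_[u,v][s]); P=P[ok]; print("basin",P.min(0),P.max(0),np.percentile(P[:,2],[5,50,95]))
E
```

```text
basin [ 399.15834712 -428.04397815   -5.50536348] [ 685.51309821 -146.86881873   92.23745775] [ 0.30838413  6.04945798 85.67795095]
```

View pics/t1.png

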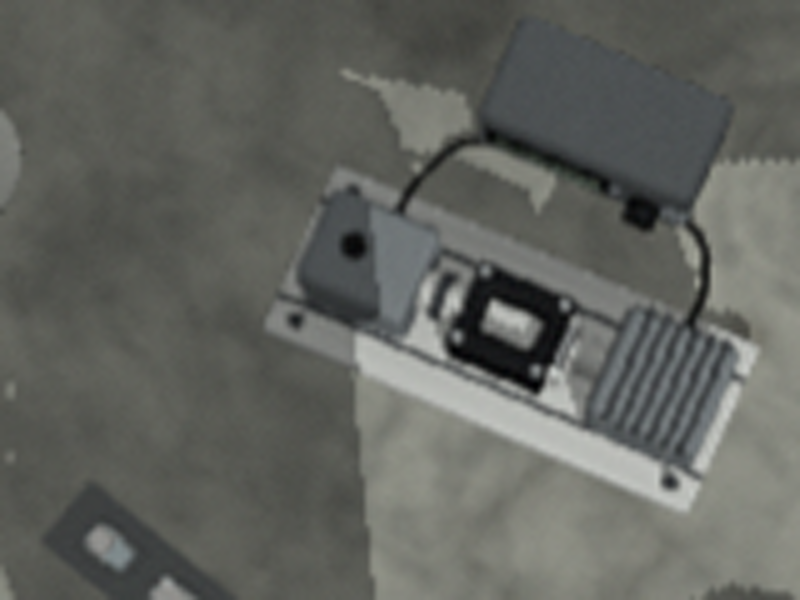

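View pics/t2.png

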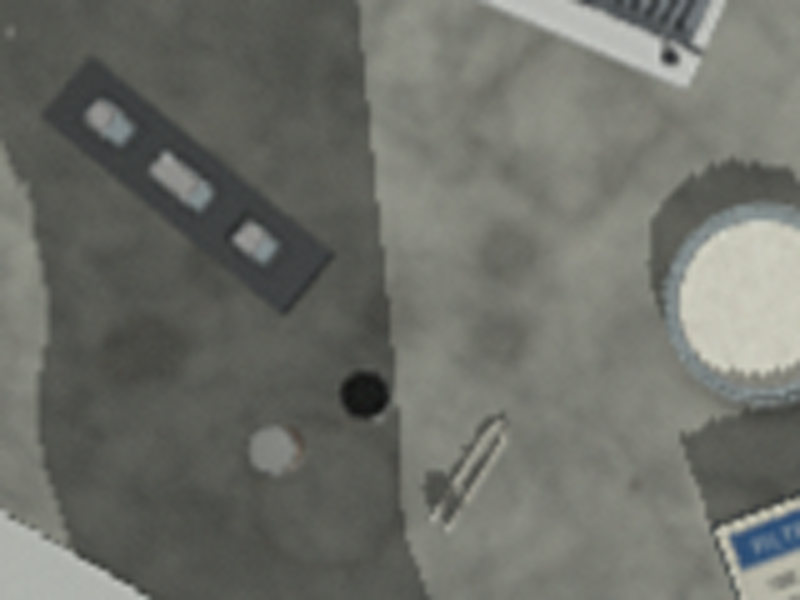

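View pics/s1.png

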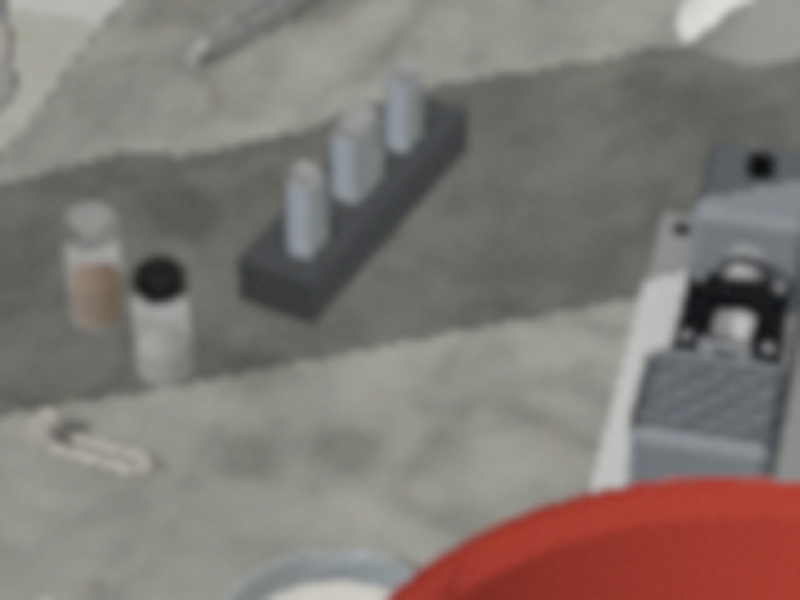

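The top view shows the long cuvette in the middle rack pocket at about (256,236), and the well at about (322,180). Next I measure these by mask and ray-to-plane.

```bash
cat > meas.py <<'E'
from h import *
c=load("top0.npz"); im=c["color"]; hsv=cv2.cvtColor(im,cv2.COLOR_RGB2HSV); g=cv2.cvtColor(im,cv2.COLOR_RGB2GRAY)
def comp(m,seed,box):
    mm=np.zeros_like(m,np.uint8); x0,y0,x1,y1=box; mm[y0:y1,x0:x1]=m[y0:y1,x0:x1]
    n,l,st,ce=cv2.connectedComponentsWithStats(mm.astype(np.uint8))
    if seed is None: i=1+np.argmax(st[1:,4])
    else: i=l[seed[1],seed[0]]
    return (l==i)
print("gray rack",g[225,240],g[240,262],g[250,275],"bench",g[260,250],g[215,240],"block",g[172,322],g[180,312])
def world_rect(m,z):
    v,u=np.nonzero(m); hull=cv2.convexHull(np.c_[u,v].astype(np.int32))[:,0]
    # pixel contour -> world
    P=onplane(c,hull,z)[:,:2].astype(np.float32); return cv2.minAreaRect(P)
for th in(65,70,75):
    m=comp(g<th,None,(222,205,292,268)); m=cv2.morphologyEx(m.astype(np.uint8),cv2.MORPH_CLOSE,np.ones((9,9)))
    print("rack",th,m.sum(),world_rect(m,22))
for th in(30,38,46):
    m=comp(g<th,None,(305,162,338,198)); print("block",th,m.sum(),world_rect(m,48))
for th in(110,):
    m=comp((g>th),None,(245,224,270,250)); v,u=np.nonzero(m);print("cuv",m.sum(),world_rect(m,57), onplane(c,[[u.mean(),v.mean()]],57))
m=comp((g>120),(322,180),(312,170,333,190)); v,u=np.nonzero(m);print("platf",m.sum(),world_rect(m,38), onplane(c,[[u.mean(),v.mean()]],38))
# dish paper
m=comp((g>165),(373,259),(345,232,400,285)); v,u=np.nonzero(m)
k=cv2.convexHull(np.c_[u,v].astype(np.int32))[:,0]; print("paper",cv2.minEnclosingCircle(onplane(c,k,6.5)[:,:2].astype(np.float32)))
r=c["range_z"]
# basin rim nearest to dish
hs=(im[:,:,0]>90)&(im[:,:,1]<80)&(im[:,:,2]<80); v,u=np.nonzero(hs); s=(u>370)&(v>130)
k=cv2.convexHull(np.c_[u,v][s].astype(np.int32))[:,0]; print("basin",cv2.minEnclosingCircle(onplane(c,k,90)[:,:2].astype(np.float32)))
P,ok=cloud(c,np.array([[322,180],[312,180],[320,170],[300,160],[350,190],[340,135],[258,236],[240,222],[292,279],[373,259]])); print(np.round(P,1))
E
python3 meas.py
```

```text
gray rack 130 70 75 bench 85 64 block 18 25
rack 65 523 ((503.9118347167969, 143.59654235839844), (88.65431213378906, 31.569332122802734), 51.073184967041016)
rack 70 959 ((487.84112548828125, 124.29491424560547), (140.39804077148438, 35.03700637817383), 50.74803924560547)
rack 75 1014 ((487.58441162109375, 125.14703369140625), (142.3259735107422, 37.99766540527344), 50.12972640991211)
block 30 231 ((608.8800659179688, -19.502185821533203), (43.34120559692383, 40.93987274169922), 66.0426025390625)
block 38 253 ((608.746337890625, -19.43675422668457), (44.1732177734375, 41.30483627319336), 65.7823486328125)
block 46 273 ((608.8070068359375, -19.500381469726562), (44.55266189575195, 42.83574676513672), 66.53522491455078)
cuv 64 ((487.22314453125, 122.85035705566406), (26.601028442382812, 10.705804824829102), 49.956642150878906) [[487.35799562 122.96680268  57.        ]]
platf 53 ((613.1656494140625, -19.467060089111328), (21.523174285888672, 12.024763107299805), 65.999267578125) [[612.95058933 -19.38352023  38.        ]]
paper ((434.6545104980469, -131.0435333251953), 37.09754943847656)
basin ((538.4617309570312, -287.1776428222656), 141.5911102294922)
[[ 611.3  -20.5   36.4]
 [ 609.7    1.5   45. ]
 [ 631.3  -16.2   47.3]
 [ 650.9   27.    60.2]
 [ 583.   -80.    66.2]
 [ 710.7  -61.1   44. ]
 [ 486.7  118.2   55.4]
 [ 517.1  157.    56.9]
 [ 394.1   45.6   51.8]
 [ 437.4 -133.2    7.3]]
```

Run:
```python
from h import *
for n,f,(x0,y0,w,h) in(("top","top0.npz",(304,162,36,36)),("side","side0.npz",(370,205,50,50)),("base","top0.npz",(270,140,110,85))):
    im=load(f)["color"][y0:y0+h,x0:x0+w,::-1]; s=600//max(w,h); cv2.imwrite(f"pics/z_{n}.png",cv2.resize(im,None,fx=s,fy=s,interpolation=cv2.INTER_CUBIC)); print(n,s)
c=load("top0.npz")
# predicted geometry overlay for check of consistency with candidate well (612,-19.5), axis 66.5
a=np.radians(66.5); ey=np.array([np.cos(a),np.sin(a)]); ex=np.array([np.sin(a),-np.cos(a)])
for lab,(xs,ys,z) in dict(base=((-42,42),(-105,105),12),block=((-20,20),(-23,23),48),well=((-7.75,7.75),(-12.75,12.75),48),lamp=((-26,26),(-98,-45),67),det=((-23,23),(42,94),69)).items():
    for x in xs:
        for y in ys:
            p=np.r_[np.array([612,-19.5])+x*ex+y*ey,z]; print(lab,x,y,np.round(proj(c,p)[0],1))
```

```text
top 16
side 12
base 5
base -42 -105 [357.3 217. ]
base -42 105 [271.5 180.9]
base 42 -105 [371.6 183. ]
base 42 105 [286.2 147.4]
block -20 -23 [327.7 191. ]
block -20 23 [308.3 182.9]
block 20 -23 [334.9 174.4]
block 20 23 [315.5 166.3]
well -7.75 -12.75 [325.6 184.1]
well -7.75 12.75 [314.8 179.6]
well 7.75 -12.75 [328.4 177.6]
well 7.75 12.75 [317.6 173.2]
lamp -26 -98 [359.2 205.6]
lamp -26 -45 [336.3 195.9]
lamp 26 -98 [368.5 183.5]
lamp 26 -45 [345.7 173.9]
det -23 42 [299.4 178.8]
det -23 94 [277.1 169.5]
det 23 42 [307.8 159.4]
det 23 94 [285.6 150.2]
```

View pics/z_top.png

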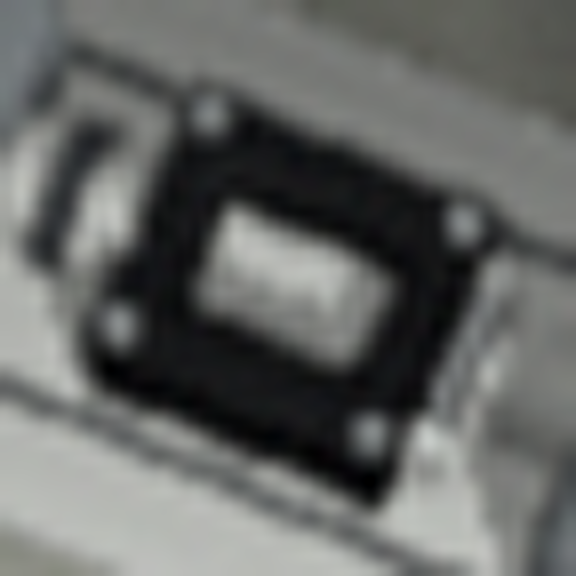

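View pics/z_side.png

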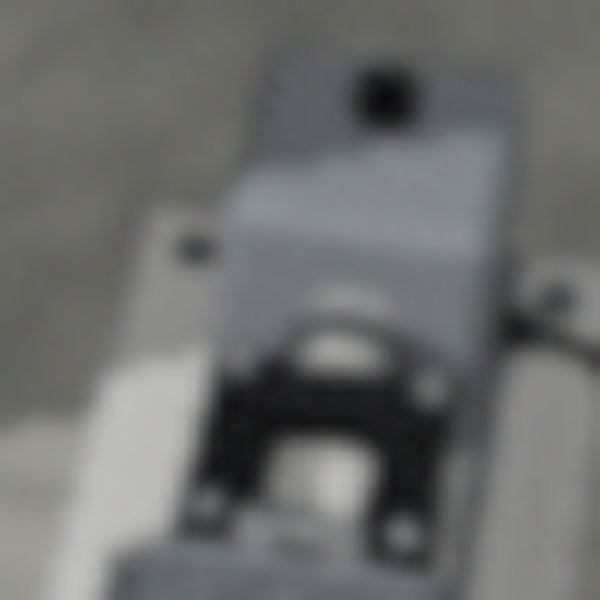

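View pics/z_base.png

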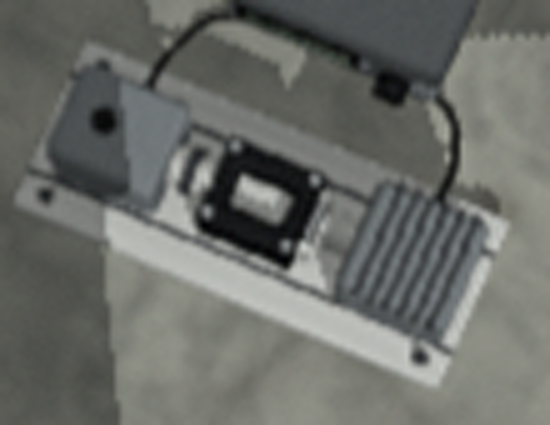

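The block's four corner screws sit around (317,169), (333,175.5), (311,182) and (327,189) in the top view, so their mean gives the well centre. The side view shows three of them. I'll work them out precisely.

Run:
```python
from h import *
def px(f,x0,y0,s,pts):
    c=load(f); g=cv2.cvtColor(c["color"],cv2.COLOR_RGB2GRAY).astype(float); out=[]
    for X,Y in pts:
        u=x0+(X+.5)/s-.5; v=y0+(Y+.5)/s-.5
        iu,iv=int(round(u)),int(round(v)); w=g[iv-1:iv+2,iu-1:iu+2]; w=np.clip(w-w.min(),0,None)
        yy,xx=np.mgrid[iv-1:iv+2,iu-1:iu+2]; out.append([(w*xx).sum()/w.sum(),(w*yy).sum()/w.sum()])
    return c,np.array(out)
c,p=px("top0.npz",304,162,16,[(212,116),(465,222),(120,325),(370,437)])
P=onplane(c,p,49); print(p.round(2).tolist(),P.round(1).tolist(),P.mean(0))
for a,b in((0,1),(2,3)): d=P[a]-P[b]; print(np.degrees(np.arctan2(d[1],d[0])),np.hypot(d[0],d[1]))
d=P[0]-P[2]; e=P[1]-P[3]
for d in(d,e): print("x-dir",np.degrees(np.arctan2(d[1],d[0])),np.hypot(d[0],d[1]))
c2,q=px("side0.npz",370,205,12,[(430,388),(208,500),(402,537)])
Q=onplane(c2,q,49); print("side",Q.round(1).tolist())
print("well from side diag",(Q[1]+Q[0])/2)
# side view of cuvette stopper & dish
g=cv2.cvtColor(c2["color"],cv2.COLOR_RGB2GRAY)
for X,Y in((355,110),): print(onplane(c2,[[250+X/5,180+Y/5]],57))
c=load("side0.npz"); im=c["color"][185:245,295:350,::-1]; cv2.imwrite("pics/z_rack_side.png",cv2.resize(im,None,fx=10,fy=10,interpolation=cv2.INTER_CUBIC))
c=load("top0.npz"); im=c["color"][208:265,226:290,::-1]; cv2.imwrite("pics/z_rack_top.png",cv2.resize(im,None,fx=10,fy=10,interpolation=cv2.INTER_CUBIC))
```

```text
[[316.75, 168.71], [332.74, 175.09], [310.9, 181.78], [326.75, 188.68]] [[633.9, -9.1, 49.0], [619.4, -43.9, 49.0], [605.0, 3.9, 49.0], [589.5, -30.5, 49.0]] [611.92920083 -19.92401228  49.        ]
67.42365159620698 37.66957280305159
65.69772538200274 37.73803762439752
x-dir -24.1695981919997 31.664834214934324
x-dir -24.024738271470074 32.79968663983011
side [[635.4, -10.5, 49.0], [591.9, -31.3, 49.0], [620.3, -45.5, 49.0]]
well from side diag [613.66241392 -20.88223037  49.        ]
[[492.39400518 126.19748675  57.        ]]
```

View pics/z_rack_top.png

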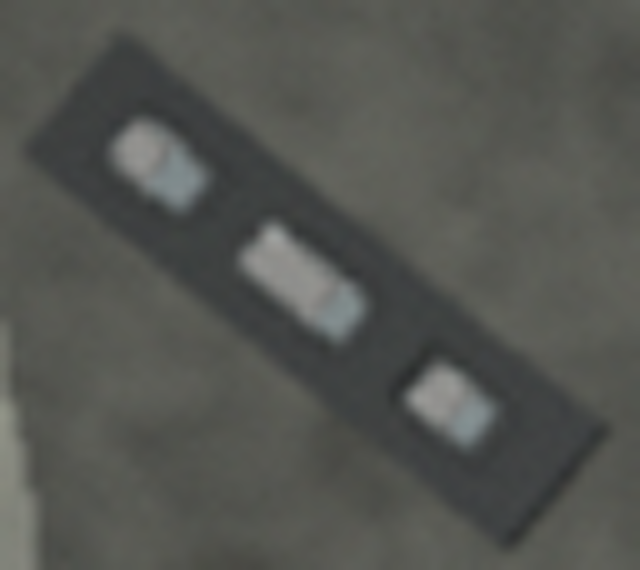

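View pics/z_rack_side.png

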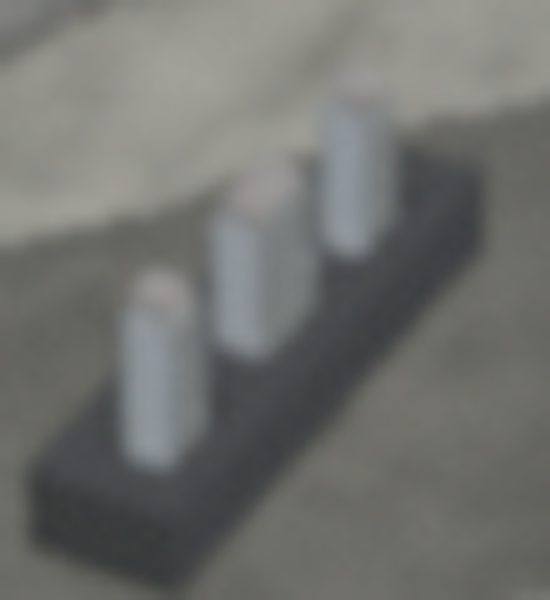

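Run:
```python
from h import *
c=load("top0.npz"); c2=load("side0.npz")
f=lambda P,x0,y0,s:np.array([[x0+(X+.5)/s-.5,y0+(Y+.5)/s-.5] for X,Y in P])
st=onplane(c,f([(275,222),(240,255),(335,283),(310,312)],226,208,10),57); print(st.round(1),st.mean(0))
rk=onplane(c,f([(125,35),(607,430),(510,548),(28,150)],226,208,10),22); print(rk.round(1),rk.mean(0))
for a,b in((0,1),(3,2)): d=rk[a]-rk[b]; print(np.degrees(np.arctan2(d[1],d[0])),np.hypot(*d[:2]))
st=onplane(c2,f([(270,155),(235,200),(255,220),(300,175)],295,185,10),57); print("side stopper",st.round(1),st.mean(0))
rk=onplane(c2,f([(35,470),(480,175),(195,512),(330,95)],295,185,10),22); print("side rack",rk.round(1))
```

```text
[[500.1 128.7  57. ]
 [493.1 136.2  57. ]
 [486.8 115.7  57. ]
 [480.6 121.1  57. ]] [490.16420635 125.43056502  57.        ]
[[545.9 167.1  22. ]
 [456.9  59.7  22. ]
 [431.   81.2  22. ]
 [520.3 188.7  22. ]] [488.51483068 124.17963381  22.        ]
50.373882474486706 139.488787216298
50.293221997749576 139.72824880005842
side stopper [[494.8 132.9  57. ]
 [484.7 118.4  57. ]
 [487.5 110.6  57. ]
 [499.7 124.6  57. ]] [491.67008998 121.61726236  57.        ]
side rack [[435.2  80.4  22. ]
 [547.8 164.8  22. ]
 [465.4  60.4  22. ]
 [521.1 201.8  22. ]]
```

Rack centre is about (488.5,124.2) at 50.3°, the long cuvette about (489.5,125), and the well about (612,-20) at 66.2°. Next I work out the hover move.

```bash
cat >> h.py <<'E'
from scipy.spatial.transform import Rotation as Ro
def rel(x,y,z,yawdeg):
    s=monitor.read_state(); R=Ro.from_euler("xyz",s["orientation"]); T=Ro.from_euler("xyz",[np.pi,0,np.radians(yawdeg)])
    d=R.inv().apply(np.array([x,y,z])-s["tcp_pos"])/10
    print("t",round(s["t"],2),"tcp",s["tcp_pos"].round(1),"rpy",np.degrees(s["orientation"]).round(2),"F",s["force"].round(1),"w",round(s["width"],1))
    print("move cm",d.round(2),"rot",(R.inv()*T).as_rotvec(degrees=True).round(2))
E
python3 -c "
from h import *
rel(489.5,125,240,50.35)"
```

```text
t 0.1 tcp [ 123.7 -535.8  302.1] rpy [-179.94   -0.     12.99] F [ 0.7  0.1 -0.2] w 94.1
move cm [ 50.5  -56.15   6.27] rot [-5.000e-02 -2.000e-02 -3.736e+01]
```

jog_arm:
  moves: [50.5, -56.15, 6.27, -0.05, 0, -37.36, 50.5, -56.15, 6.27, -0.05, 0, -37.36, 50.5, -56.15, 6.27, -0.05, 0, -37.36, 50.5, -56.15, 6.27, -0.05, 0, -37.36, 50.5, -56.15, 6.27, -0.05, 0, -37.36, 50.5, -56.15, 6.27, -0.05, 0, -37.36, 50.5, -56.15, 6.27, -0.05, 0, -37.36, 50.5, -56.15, 6.27, -0.05, 0, -37.36, 50.5, -56.15, 6.27, -0.05, 0, -37.36, 50.5, -56.15, 6.27, -0.05, 0, -37.36, 50.5, -56.15, 6.27, -0.05, 0, -37.36, 50.5, -56.15, 6.27, -0.05, 0, -37.36, 50.5, -56.15, 6.27, -0.05, 0, -37.36, 50.5, -56.15, 6.27, -0.05, 0, -37.36, 50.5, -56.15, 6.27, -0.05, 0, -37.36, 50.5, -56.15, 6.27, -0.05, 0, -37.36, 50.5, -56.15, 6.27, -0.05, 0, -37.36, 50.5, -56.15, 6.27, -0.05, 0, -37.36, 50.5, -56.15, 6.27, -0.05, 0, -37.36, 50.5, -56.15, 6.27, -0.05, 0, -37.36]
  jaw: 4

```text
t: 2.1
tcp_pos: [489.3, 123.7, 240.3]
orientation: [3.14, -0.0, 0.877]
force: [1.2, 0.1, 0.1]
width: 39.9
```

```bash
cat > snap.py <<'E'
import sys
from h import *
tag=sys.argv[1]
for n,box in (("side",sys.argv[2]),("top",sys.argv[3])):
    if box=="-": continue
    c=cams.capture(n); np.savez(f"{n}_{tag}.npz",**c)
    x0,y0,w,h=map(int,box.split(",")); s=min(800/w,600/h)
    cv2.imwrite(f"pics/{n}_{tag}.png",cv2.resize(np.ascontiguousarray(c["color"][y0:y0+h,x0:x0+w,::-1]),None,fx=s,fy=s,interpolation=cv2.INTER_CUBIC)); print(n,"scale",s)
E
python3 snap.py a 240,120,160,120 200,160,160,120; python3 -c "
from h import *
rel(489.5,125,185,50.35)
for c in('side','top'):
  print(proj(load(c+'_a.npz'),[[489.5,125,143],[489.5,125,57],[489.5,125,52]]).round(1).tolist())"
```

```text
side scale 5.0
top scale 5.0
t 2.2 tcp [489.4 124.1 240.3] rpy [ 1.7993e+02 -1.0000e-02  5.0300e+01] F [0.5 0.6 0.8] w 40.0
move cm [ 0.08 -0.06  5.53] rot [ 0.07 -0.01 -0.05]
[[319.3, 167.6], [319.8, 202.5], [319.8, 204.4]]
[[249.1, 230.7], [254.7, 234.7], [255.0, 234.9]]
```

View pics/side_a.png

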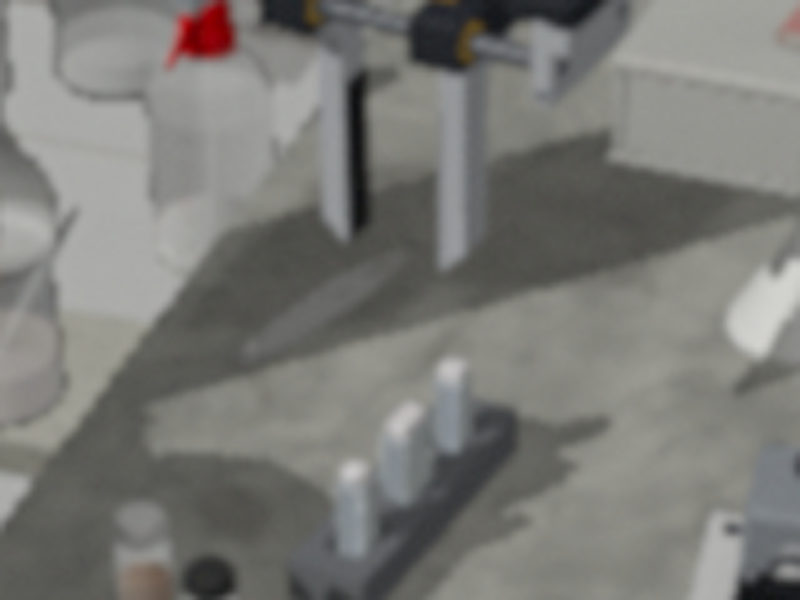

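View pics/top_a.png

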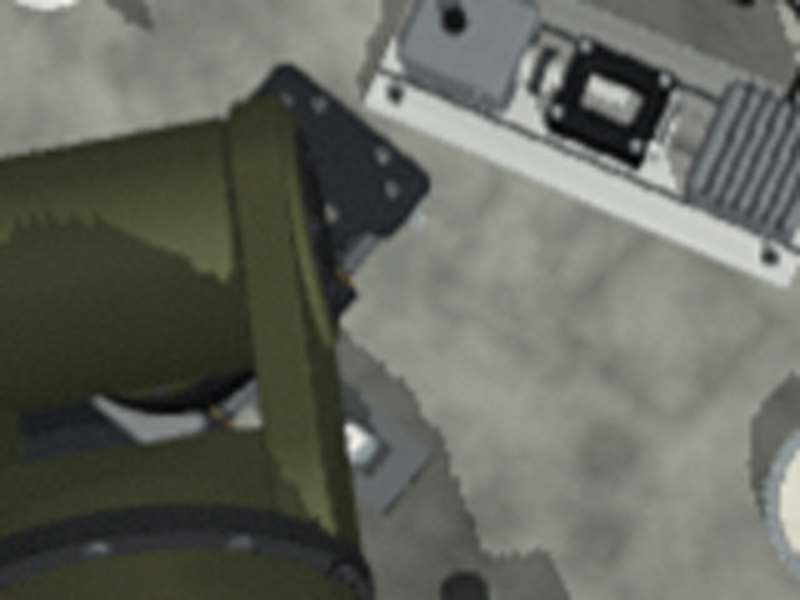

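The side view shows the fingertips at about (320,170), straddling the cuvette top at (321.6,202). They look a little left of it. I'll descend with the jaws open and check the centring there.

jog_arm:
  moves: [0.1, 0.0, 1.5, 0.05, 0, 0, 0.1, 0.05, 3.5, 0.05, 0, 0, 0.1, 0.1, 5.5, 0.05, 0, 0, 0.1, 0.1, 7.5, 0.05, 0, 0, 0.1, 0.1, 9.5, 0.05, 0, 0, 0.1, 0.1, 11.0, 0.05, 0, 0, 0.1, 0.1, 11.4, 0.05, 0, 0, 0.1, 0.1, 11.4, 0.05, 0, 0, 0.1, 0.1, 11.4, 0.05, 0, 0]

```text
t: 3.1
tcp_pos: [491.3, 124.8, 126.8]
orientation: [3.141, -0.001, 0.879]
force: [-0.5, -0.4, 0.4]
width: 40.3
```

```bash
python3 snap.py b 290,170,64,48 226,208,64,57; python3 -c "
from h import *
rel(489.5,125,126,50.35)"
```

```text
side scale 12.5
top scale 10.526315789473685
t 3.2 tcp [491.2 124.8 126.8] rpy [ 1.7995e+02 -5.0000e-02  5.0350e+01] F [ 0.7 -0.5  1. ] w 40.1
move cm [-0.1  -0.15  0.08] rot [ 0.05 -0.05 -0.  ]
```

View pics/side_b.png

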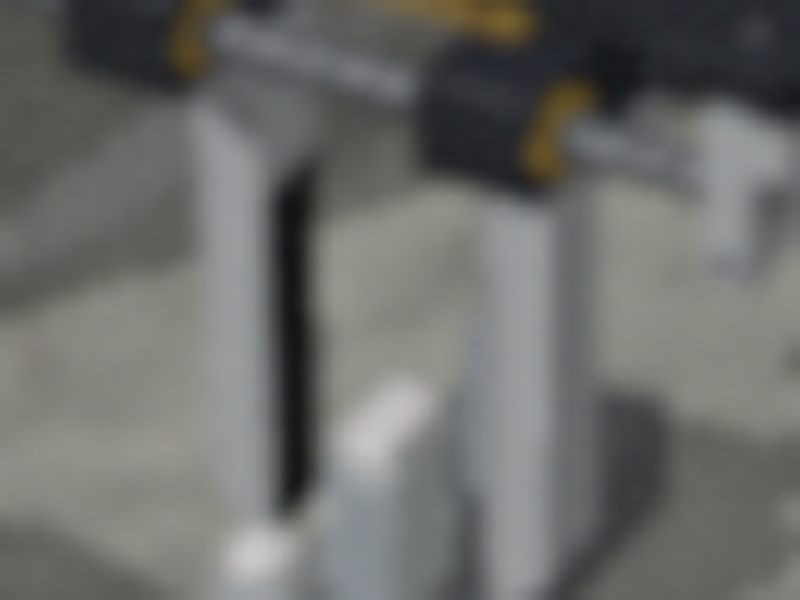

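```bash
python3 -c "
from h import *
c=load('side_b.npz'); cv2.imwrite('pics/side_b2.png',cv2.resize(np.ascontiguousarray(c['color'][188:236,290:354,::-1]),None,fx=12.5,fy=12.5,interpolation=cv2.INTER_CUBIC))"
```

```text
(no output)
```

View pics/side_b2.png

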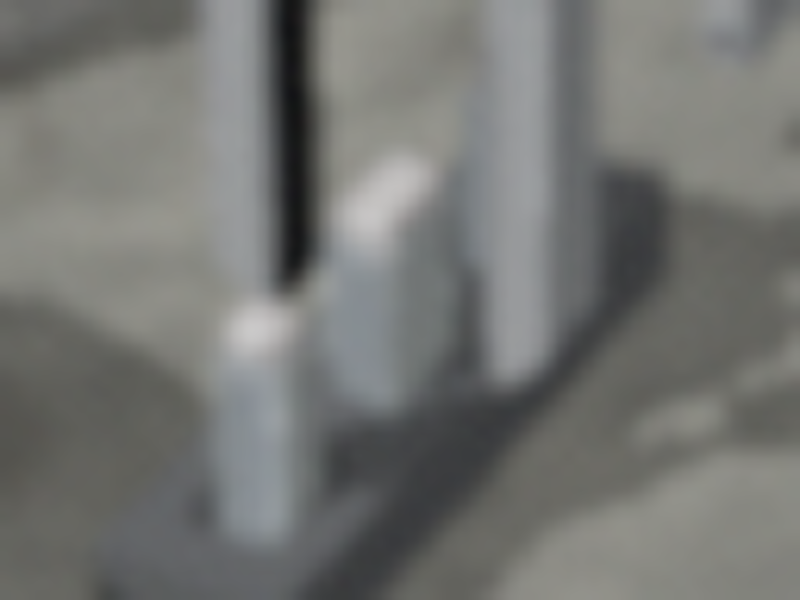

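The side crop shows the near pad edges at x≈280 and 487 and the cuvette at 328–400, so it sits about 2 mm towards the left finger. I'll shift by that and narrow the jaws for another check.

jog_arm:
  moves: [-0.05, -0.1, 0.05, 0.05, 0, 0, -0.05, -0.19, 0.08, 0.05, 0, 0, -0.05, -0.19, 0.08, 0.05, 0, 0, -0.05, -0.19, 0.08, 0.05, 0, 0]
  jaw: 2

```text
t: 3.6
tcp_pos: [489.2, 125.7, 125.2]
orientation: [-3.141, 0.0, 0.879]
force: [-0.1, 0.3, 0.4]
width: 19.9
```

```bash
python3 snap.py c 290,188,64,48 -; python3 -c "
from h import *
rel(489.5,125,126,50.35)"
```

```text
side scale 12.5
t 3.65 tcp [489.2 125.7 125.2] rpy [-1.7995e+02  1.0000e-02  5.0360e+01] F [-0.1 -0.1 -0.9] w 20.2
move cm [-0.03  0.07 -0.08] rot [-0.05  0.01  0.01]
```

View pics/side_c.png

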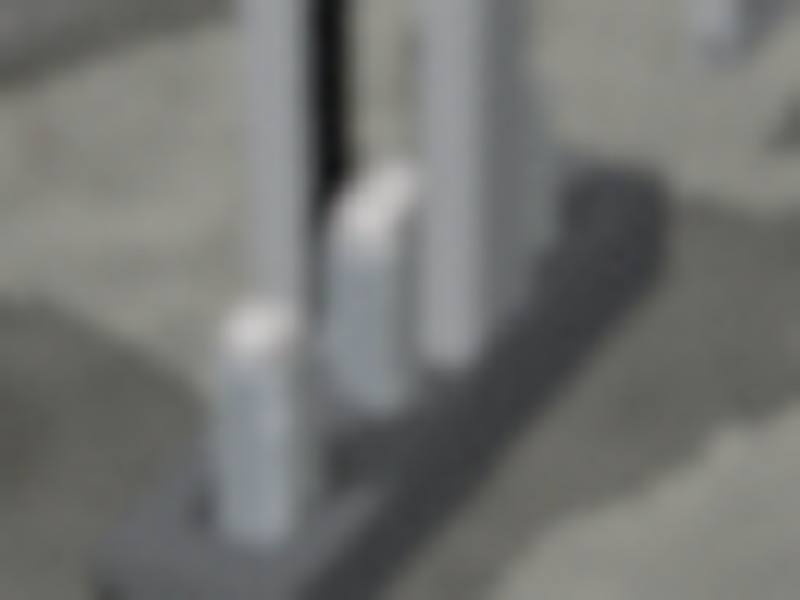

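Pad edges are at 312 and 423 and the cuvette mid is at about 372, so it's now within 1 mm. I'll nudge by 0.5 mm and close the jaws in stages.

jog_arm:
  moves: [0, 0.05, -0.05, 0, 0, 0, 0, 0.05, -0.05, 0, 0, 0, 0, 0.05, -0.05, 0, 0, 0]
  jaw: 1.5

```text
t: 3.95
tcp_pos: [489.6, 125.3, 125.6]
orientation: [-3.141, 0.0, 0.879]
force: [0.2, -0.3, 0.6]
width: 15.0
```

jog_arm:
  moves: [0, 0, 0, 0, 0, 0, 0, 0, 0, 0, 0, 0, 0, 0, 0, 0, 0, 0, 0, 0, 0, 0, 0, 0]
  jaw: 1.0

```text
t: 4.35
tcp_pos: [489.5, 125.3, 125.7]
orientation: [-3.141, 0.0, 0.879]
force: [-0.3, 0.9, 0.6]
width: 12.4
```

```bash
python3 snap.py d 290,188,64,48 -; python3 -c "
from h import *
rel(489.5,125,185,50.35); s=monitor.read_state(); print(s['force'],s['ft_torque'])"
```

```text
side scale 12.5
t 4.4 tcp [489.5 125.3 125.6] rpy [-1.7995e+02  2.0000e-02  5.0360e+01] F [ 0.3  0.3 -0.2] w 12.1
move cm [-0.03  0.01 -5.94] rot [-0.05  0.02  0.01]
[ 0.28096634  0.33831631 -0.24113994] [-0.03128408  0.01677942  0.02068959]
```

View pics/side_d.png

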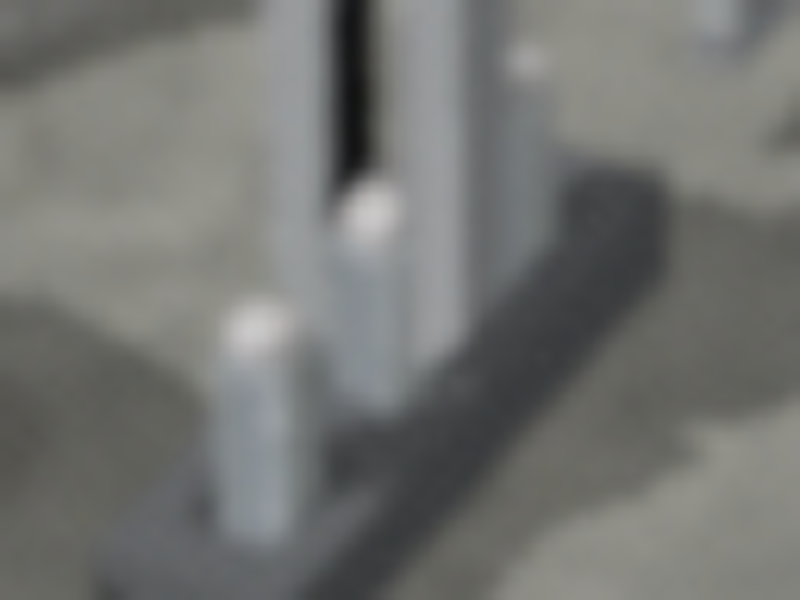

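The grip reads 12.4 mm with no side load, and the pads sit on the broad faces. Lifting straight up.

jog_arm:
  moves: [0, 0, -0.5, 0, 0, 0, 0, 0, -1.5, 0, 0, 0, 0, 0, -3, 0, 0, 0, 0, 0, -5, 0, 0, 0, 0, 0, -7, 0, 0, 0, 0, 0, -9, 0, 0, 0, 0, 0, -10, 0, 0, 0, 0, 0, -10, 0, 0, 0, 0, 0, -10, 0, 0, 0]

```text
t: 5.3
tcp_pos: [489.4, 125.2, 225.2]
orientation: [-3.14, 0.001, 0.879]
force: [0.6, 0.4, -0.4]
width: 12.4
```

```bash
python3 snap.py e 280,130,80,60 -; python3 -c "
from h import *
rel(430,-124,225,66.2); s=monitor.read_state(); print(s['force'],s['ft_torque'])"
```

```text
side scale 10.0
t 5.35 tcp [489.3 125.2 224.8] rpy [-1.799e+02  7.000e-02  5.036e+01] F [-0.3  0.1  0.3] w 12.3
move cm [-2.298e+01  1.133e+01 -1.000e-02] rot [ -0.11   0.05 -15.84]
[-0.26551863  0.13175712  0.29175665] [-0.00626888 -0.01568098 -0.043536  ]
```

View pics/side_e.png

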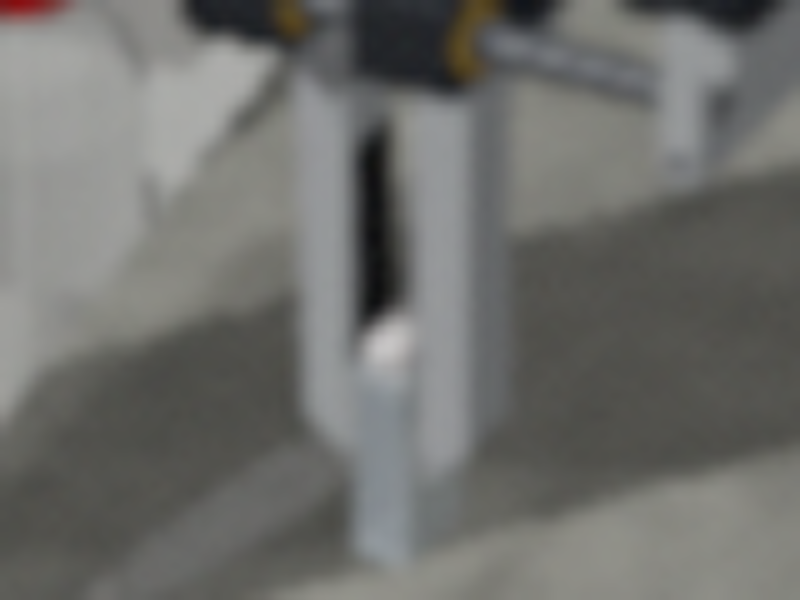

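The side view shows the cuvette hanging upright between the fingers, with its foot at about (318.5,186.5). Next I go to the point above the dish, 9 mm away from the basin.

jog_arm:
  moves: [-2.5, 1.2, 0, -0.1, 0, -2, -6.5, 3.2, 0, -0.1, 0, -6, -11, 5.4, 0, -0.1, 0, -10, -15.5, 7.6, 0, -0.1, 0, -14, -19.5, 9.6, 0, -0.1, 0, -15.84, -22, 10.8, 0, -0.1, 0, -15.84, -22.98, 11.33, 0, -0.1, 0, -15.84, -22.98, 11.33, 0, -0.1, 0, -15.84, -22.98, 11.33, 0, -0.1, 0, -15.84, -22.98, 11.33, 0, -0.1, 0, -15.84]

```text
t: 6.35
tcp_pos: [430.6, -122.8, 225.4]
orientation: [3.141, 0.0, 1.157]
force: [-0.4, -0.7, -0.4]
width: 12.5
```

```bash
python3 snap.py f 230,190,160,120 300,160,160,120; python3 -c "
from h import *
rel(430,-124,140,66.2); s=monitor.read_state(); print(s['force'],s['ft_torque'])"
```

```text
side scale 5.0
top scale 5.0
t 6.45 tcp [ 430.5 -123.   225.5] rpy [1.7997e+02 1.0000e-02 6.6280e+01] F [0.1 0.1 0.4] w 12.4
move cm [-0.11 -0.01  8.55] rot [0.03 0.01 0.08]
[0.12385337 0.14270766 0.40364657] [-0.04903618 -0.04097584  0.02117552]
```

View pics/side_f.png

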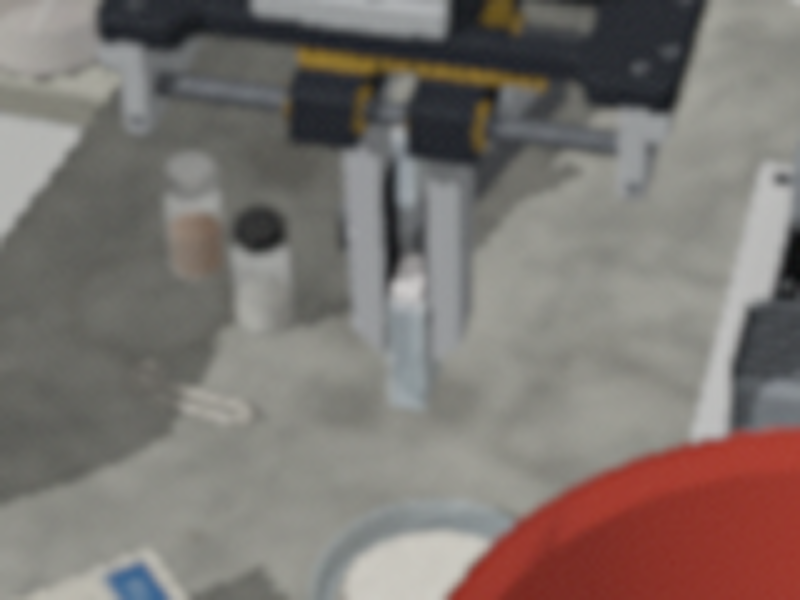

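View pics/top_f.png

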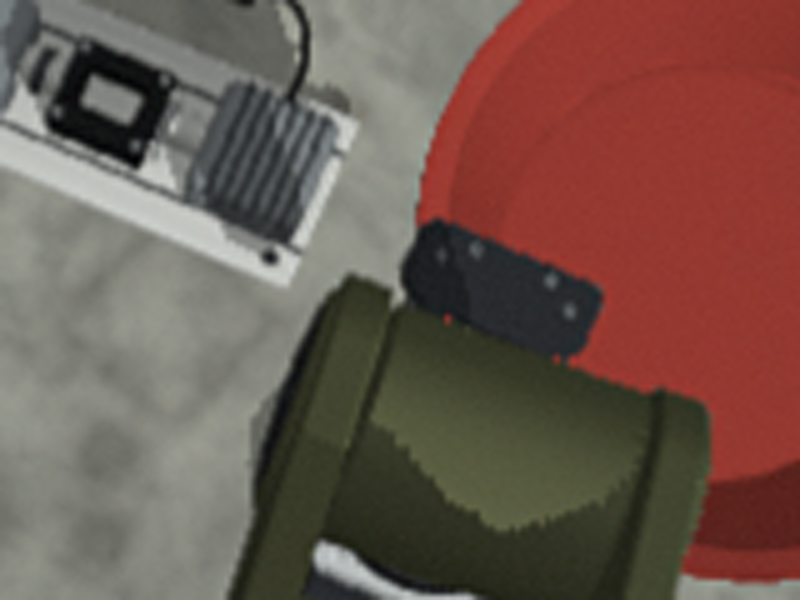

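```bash
python3 -c "
from h import *
c=load('side_f.npz')
for s in(80,88):
  for z in(230,220,210,200): print(s,z,proj(c,[[430+.915*s,-123-.4*s,z]]).round(1),proj(c,[[430-.915*s,-123+.4*s,z]]).round(1))
print('foot pred',proj(c,[[430.5,-123,107]]),'tip',proj(c,[[430.5,-123,128.5]]))
im=c['color'];hs=(im[:,:,0]>90)&(im[:,:,1]<80)&(im[:,:,2]<80)
v,u=np.nonzero(hs); s=(v>250);P,ok=cloud(c,np.c_[u,v][s]); print('basin z max',np.percentile(P[ok][:,2],[50,95,99,100]))
d=c['range_z']; print(d[228,353:360], d[225,353:360])
uv=np.array([[356,222],[356,225],[257,214],[257,210],[340,190]]); print(cloud(c,uv)[0].round(0))
# dish paper from side
g=cv2.cvtColor(im,cv2.COLOR_RGB2GRAY); c0=load('side0.npz'); g=cv2.cvtColor(c0['color'],cv2.COLOR_RGB2GRAY)
print(onplane(c0,[[299,311],[331,310],[315,297]],6.5).round(1))
"
```

```text
80 230 [[360.5 214.2]] [[260.2 201.2]]
80 220 [[360.3 219.5]] [[260.7 206.3]]
80 210 [[360.  224.6]] [[261.2 211.4]]
80 200 [[359.8 229.7]] [[261.7 216.4]]
88 230 [[365.7 214.9]] [[255.4 200.6]]
88 220 [[365.4 220.2]] [[255.9 205.7]]
88 210 [[365.2 225.3]] [[256.5 210.8]]
88 200 [[364.9 230.4]] [[257.  215.8]]
foot pred [[311.50556553 266.43515225]] tip [[311.2318155  256.87754748]]
basin z max [24.98957082 84.79054725 87.1838881  90.41491857]
[1175.243    805.8097   806.16895  809.3002   804.3383   802.69116
  807.23804] [1178.5537   803.17523  802.4173   801.29785  802.86633  798.76074
  802.87195]
[[ 489. -185.  240.]
 [ 489. -186.  235.]
 [ 349. -123.  230.]
 [ 349. -123.  237.]
 [ 559.  244.   -0.]]
[[ 404.9 -126.6    6.5]
 [ 461.8 -135.1    6.5]
 [ 439.2  -97.5    6.5]]
```

The dish paper is clear and the gripper body will pass 30 mm above the basin rim. I'll go down near the paper, then touch down by force.

jog_arm:
  moves: [0, 0, 1, 0, 0, 0, 0, 0, 3, 0, 0, 0, 0, 0, 5, 0, 0, 0, 0, 0, 7, 0, 0, 0, 0, 0, 8.5, 0, 0, 0, 0, 0, 9.2, 0, 0, 0, 0, 0, 9.5, 0, 0, 0, 0, 0, 9.5, 0, 0, 0]

```text
t: 7.25
tcp_pos: [430.4, -123.9, 130.6]
orientation: [3.141, 0.0, 1.156]
force: [-0.5, 0.3, -0.5]
width: 12.3
```

jog_arm:
  moves: [0, 0, 0.1, 0, 0, 0, 0, 0, 0.2, 0, 0, 0, 0, 0, 0.3, 0, 0, 0, 0, 0, 0.4, 0, 0, 0, 0, 0, 0.5, 0, 0, 0, 0, 0, 0.5, 0, 0, 0]

```text
t: 7.85
tcp_pos: [430.3, -124.0, 125.5]
orientation: [3.141, 0.0, 1.155]
force: [0.4, 0.7, -0.7]
width: 12.1
```

jog_arm:
  moves: [0, 0, 0.05, 0, 0, 0, 0, 0, 0.1, 0, 0, 0, 0, 0, 0.15, 0, 0, 0, 0, 0, 0.15, 0, 0, 0]

```text
t: 8.25
tcp_pos: [430.3, -124.0, 124.1]
orientation: [3.141, 0.0, 1.155]
force: [-0.5, 0.1, 1.6]
width: 11.8
```

```bash
python3 snap.py g 280,250,64,48 -; python3 -c "
from h import *
F=[];
rel(430,-124,225,66.2); s=monitor.read_state(); print(s['force'],s['ft_torque'])"
```

```text
side scale 12.5
t 8.3 tcp [ 430.3 -124.   124.2] rpy [1.7995e+02 1.0000e-02 6.6190e+01] F [-0.5  0.9  1.3] w 12.3
move cm [-1.000e-02 -2.000e-02 -1.008e+01] rot [ 0.05  0.01 -0.01]
[-0.53456672  0.85724701  1.33493274] [ 0.02606571  0.0392715  -0.02053933]
```

View pics/side_g.png

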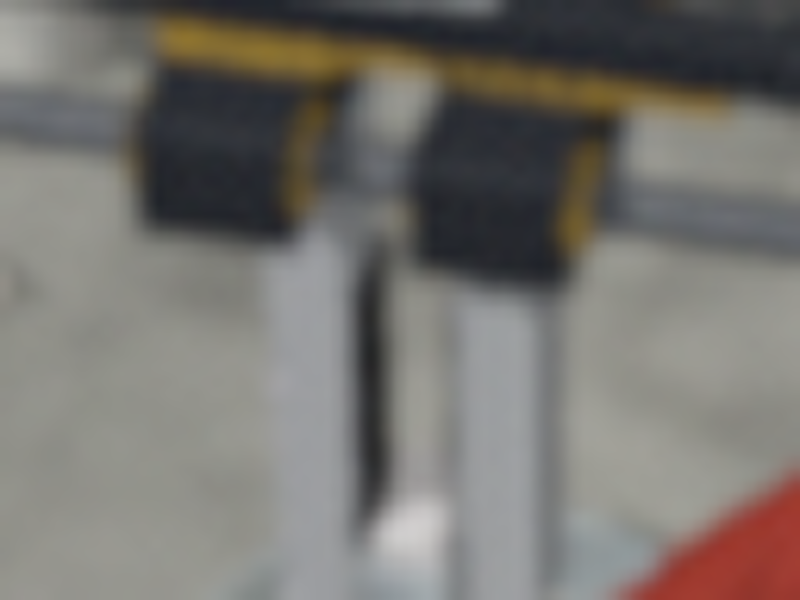

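The vertical force has risen to about 1.5 N, so there's contact. I'll press 0.6 mm more to confirm, dwell, then lift.

jog_arm:
  moves: [0, 0, 0.03, 0, 0, 0, 0, 0, 0.06, 0, 0, 0, 0, 0, 0.06, 0, 0, 0, 0, 0, 0.06, 0, 0, 0, 0, 0, 0.06, 0, 0, 0]

```text
t: 8.8
tcp_pos: [430.3, -124.0, 123.6]
orientation: [3.141, 0.0, 1.155]
force: [-0.9, -0.0, 3.0]
width: 12.5
```

```bash
python3 snap.py h 285,270,64,48 -; python3 -c "
from h import *
rel(430,-124,225,66.2); s=monitor.read_state(); print(s['force'],s['ft_torque'])"
```

```text
side scale 12.5
t 8.85 tcp [ 430.3 -124.   123.5] rpy [1.7995e+02 1.0000e-02 6.6190e+01] F [0.  0.1 2.8] w 12.5
move cm [-1.000e-02 -2.000e-02 -1.015e+01] rot [ 0.05  0.01 -0.01]
[0.04657962 0.13556433 2.81961058] [-0.01726175  0.02310092  0.00915286]
```

View pics/side_h.png

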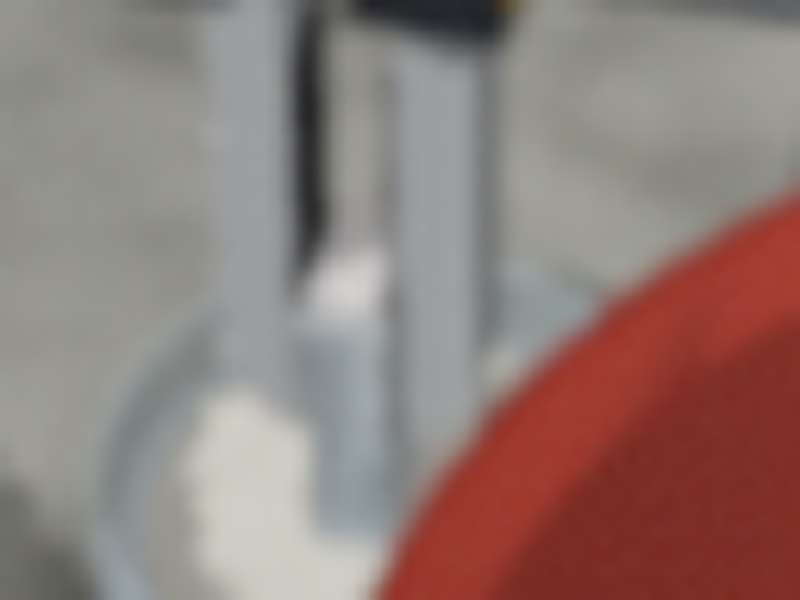

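The foot stands on the paper with 2.8 N. Now I lift and work out the transfer to the well.

jog_arm:
  moves: [0, 0, -0.3, 0, 0, 0, 0, 0, -1, 0, 0, 0, 0, 0, -3, 0, 0, 0, 0, 0, -5, 0, 0, 0, 0, 0, -7.5, 0, 0, 0, 0, 0, -9.5, 0, 0, 0, 0, 0, -10.2, 0, 0, 0, 0, 0, -10.2, 0, 0, 0, 0, 0, -10.2, 0, 0, 0]

```text
t: 9.75
tcp_pos: [429.9, -123.8, 224.7]
orientation: [-3.141, 0.0, 1.155]
force: [-1.1, 0.1, -0.3]
width: 12.4
```

```bash
python3 -c "
from h import *
rel(612,-20,225,66.2); s=monitor.read_state(); print(s['force'],s['ft_torque'])"
```

```text
t 9.75 tcp [ 429.9 -123.8  224.7] rpy [-1.7998e+02  2.0000e-02  6.6190e+01] F [-1.1  0.1 -0.3] w 12.4
move cm [16.85 12.47 -0.04] rot [-0.02  0.02 -0.01]
[-1.08410354  0.05323281 -0.31513369] [-0.04321133 -0.03788764 -0.03855832]
```

jog_arm:
  moves: [2, 1.5, 0, 0, 0, 0, 5, 3.7, 0, 0, 0, 0, 8.5, 6.3, 0, 0, 0, 0, 12, 8.9, 0, 0, 0, 0, 15, 11.1, 0, 0, 0, 0, 16.5, 12.2, 0, 0, 0, 0, 16.85, 12.47, 0, 0, 0, 0, 16.85, 12.47, 0, 0, 0, 0, 16.85, 12.47, 0, 0, 0, 0]

```text
t: 10.65
tcp_pos: [611.6, -20.7, 225.1]
orientation: [-3.141, 0.001, 1.155]
force: [0.1, 0.5, -0.1]
width: 12.1
```

```bash
python3 snap.py i 350,160,100,100 280,130,80,80; python3 -c "
from h import *
rel(612,-20,185,66.2); s=monitor.read_state(); print(s['force'],s['ft_torque'])"
```

```text
side scale 6.0
top scale 7.5
t 10.75 tcp [611.7 -20.8 225.6] rpy [1.7996e+02 2.0000e-02 6.6150e+01] F [ 0.2 -0.1  0.2] w 12.4
move cm [ 0.08 -0.01  4.06] rot [ 0.04  0.02 -0.05]
[ 0.15882732 -0.10911264  0.2477209 ] [-0.01980344 -0.03490367 -0.01779927]
```

View pics/side_i.png

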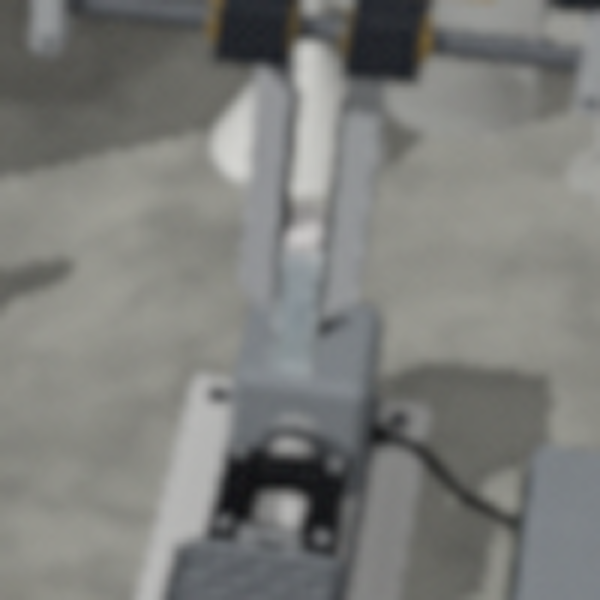

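View pics/top_i.png

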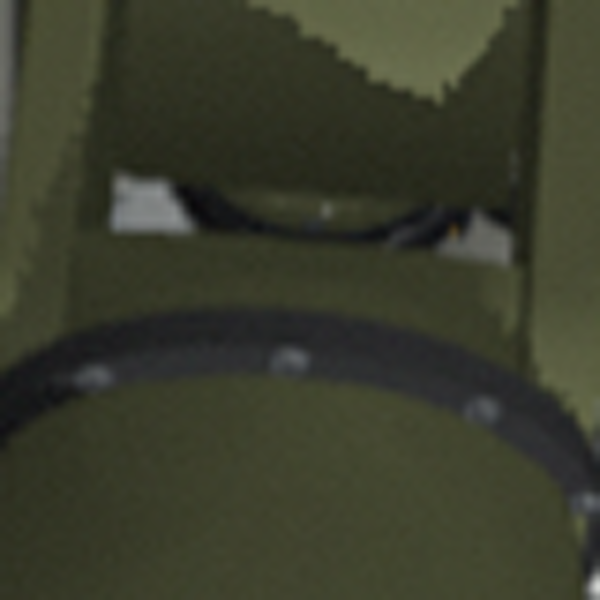

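The side view shows the cuvette above the block; the top view is hidden by the arm. I'll lower the foot to about 14 mm above the mouth and compare alignment in the side view.

jog_arm:
  moves: [0.05, 0, 1, 0, 0, 0, 0.08, 0, 2.5, 0, 0, 0, 0.08, 0, 4, 0, 0, 0, 0.08, 0, 4.4, 0, 0, 0, 0.08, 0, 4.4, 0, 0, 0, 0.08, 0, 4.4, 0, 0, 0]

```text
t: 11.35
tcp_pos: [612.9, -19.4, 181.8]
orientation: [3.141, 0.0, 1.155]
force: [0.1, -0.4, -0.3]
width: 12.5
```

```bash
python3 snap.py j 370,190,50,60 -; python3 -c "
from h import *
rel(612,-20,170,66.2)
c=load('side_j.npz'); s=monitor.read_state(); p=s['tcp_pos']; a=np.radians(66.2); e=np.array([np.cos(a),np.sin(a),0]); x=np.array([np.sin(a),-np.cos(a),0])
for w,z in (('foot',-118.6),('top',-73.6)):
  for i in(-1,1):
    for j in(-1,1):
      q=p+x*6.25*i+e*11.25*j+[0,0,z]; uv=proj(c,q)[0]; print(w,'x',i,'y',j,uv.round(1),((uv-[370,190]+.5)*10-.5).round(0))
W=np.array([612,-20,0])
for i in(-1,1):
    for j in(-1,1):
      uv=proj(c,W+x*7.75*i+e*12.75*j+[0,0,48])[0]; print('mouth',i,j,((uv-[370,190]+.5)*10-.5).round(0))
for i in(-1,1):
    for j in(-1,1):
      uv=proj(c,W+x*16.1*i+e*18.85*j+[0,0,49])[0]; print('screw',i,j,((uv-[370,190]+.5)*10-.5).round(0))
"
```

```text
side scale 10.0
t 11.4 tcp [612.9 -19.4 182. ] rpy [179.91   0.    66.2 ] F [-0.2 -0.   0.4] w 12.4
move cm [-0.09 -0.06  1.2 ] rot [ 0.09  0.   -0.  ]
foot x -1 y -1 [392.1 238.5] [226. 490.]
foot x -1 y 1 [393.7 231.3] [241. 418.]
foot x 1 y -1 [398.7 239.4] [291. 499.]
foot x 1 y 1 [400.1 232.2] [305. 427.]
top x -1 y -1 [393.9 219.8] [243. 303.]
top x -1 y 1 [395.4 212.8] [259. 232.]
top x 1 y -1 [400.6 220.7] [311. 312.]
top x 1 y 1 [402.1 213.6] [325. 241.]
mouth -1 -1 [207. 557.]
mouth -1 1 [225. 476.]
mouth 1 -1 [288. 569.]
mouth 1 1 [304. 487.]
screw -1 -1 [160. 567.]
screw -1 1 [187. 447.]
screw 1 -1 [328. 591.]
screw 1 1 [351. 470.]
```

View pics/side_j.png

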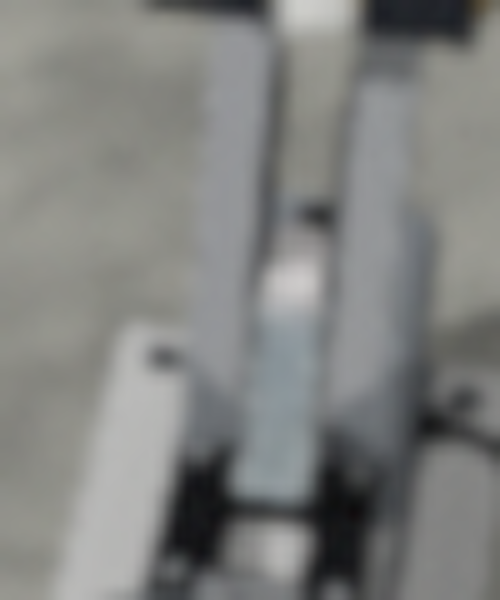

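```bash
python3 -c "
from h import *
c=load('side_j.npz'); g=cv2.cvtColor(c['color'],cv2.COLOR_RGB2GRAY)
print('rows 216..242, cols 388..406')
for v in range(214,246): print(v,g[v,384:410].tolist())
"
```

```text
rows 216..242, cols 388..406
214 [145, 143, 141, 139, 140, 143, 147, 150, 149, 149, 138, 113, 95, 119, 141, 146, 146, 142, 127, 116, 133, 148, 149, 150, 150, 142]
215 [142, 141, 141, 141, 142, 142, 145, 149, 149, 147, 136, 110, 101, 128, 149, 157, 159, 154, 136, 123, 138, 148, 150, 150, 147, 140]
216 [140, 142, 144, 145, 146, 146, 147, 148, 149, 148, 134, 110, 119, 151, 169, 179, 180, 167, 139, 124, 141, 149, 150, 148, 145, 136]
217 [140, 145, 145, 147, 149, 151, 149, 149, 149, 146, 131, 115, 142, 176, 189, 195, 195, 178, 140, 123, 141, 150, 149, 148, 142, 133]
218 [141, 144, 145, 146, 149, 151, 150, 149, 150, 146, 129, 121, 154, 185, 196, 200, 199, 181, 138, 121, 140, 149, 150, 148, 140, 130]
219 [139, 142, 143, 143, 146, 149, 150, 148, 150, 145, 130, 129, 157, 180, 189, 193, 189, 172, 135, 123, 140, 149, 150, 147, 139, 129]
220 [135, 136, 136, 140, 143, 147, 148, 149, 148, 145, 133, 134, 158, 174, 179, 179, 174, 161, 136, 128, 143, 150, 149, 146, 138, 127]
221 [139, 136, 136, 138, 143, 147, 149, 150, 149, 145, 134, 133, 152, 165, 167, 165, 160, 149, 132, 132, 145, 149, 150, 148, 13
[... 2344 characters left out ...]

240 [178, 160, 116, 57, 23, 25, 23, 23, 25, 45, 62, 69, 75, 87, 93, 88, 68, 40, 22, 16, 18, 16, 26, 48, 65, 70]
241 [177, 156, 106, 48, 25, 25, 23, 18, 30, 49, 63, 67, 72, 76, 74, 65, 46, 30, 19, 18, 19, 15, 29, 50, 71, 75]
242 [173, 146, 93, 37, 23, 23, 25, 24, 50, 83, 104, 112, 121, 129, 125, 109, 82, 46, 25, 22, 24, 25, 39, 64, 83, 83]
243 [168, 134, 79, 30, 22, 22, 20, 31, 67, 103, 125, 135, 150, 163, 164, 151, 120, 71, 28, 24, 22, 26, 50, 82, 98, 93]
244 [161, 119, 62, 31, 23, 21, 21, 41, 80, 114, 130, 141, 158, 175, 178, 165, 130, 76, 31, 24, 24, 29, 58, 91, 106, 95]
245 [155, 109, 66, 58, 47, 27, 24, 48, 87, 119, 132, 140, 159, 176, 178, 162, 121, 66, 27, 21, 24, 30, 60, 93, 104, 93]
```

In the side view the cuvette foot and the well mouth both sit about 1 px right of prediction, so they share the same camera bias. The relative offset is therefore just the shift to (612,-20). I'll apply it and lower to just above the mouth.

jog_arm:
  moves: [-0.04, -0.03, 0.2, 0.05, 0, 0, -0.08, -0.06, 0.5, 0.05, 0, 0, -0.08, -0.06, 0.8, 0.05, 0, 0, -0.08, -0.06, 1.1, 0.05, 0, 0, -0.08, -0.06, 1.1, 0.05, 0, 0, -0.08, -0.06, 1.1, 0.05, 0, 0]

```text
t: 12.0
tcp_pos: [611.8, -19.9, 170.5]
orientation: [-3.141, 0.0, 1.155]
force: [-0.8, -0.6, -0.0]
width: 12.4
```

```bash
python3 snap.py k 370,200,50,60 -; python3 -c "
from h import *
rel(612,-20,165,66.2); s=monitor.read_state(); print(s['force'],s['ft_torque'])"
```

```text
side scale 10.0
t 12.05 tcp [611.9 -19.9 170.6] rpy [-1.80e+02  1.00e-02  6.62e+01] F [ 0.2 -0.  -0. ] w 12.2
move cm [-0.    0.01  0.56] rot [-0.    0.01 -0.  ]
[ 0.24248851 -0.0055145  -0.01064744] [-0.0462778  -0.0658683  -0.01287131]
```

View pics/side_k.png

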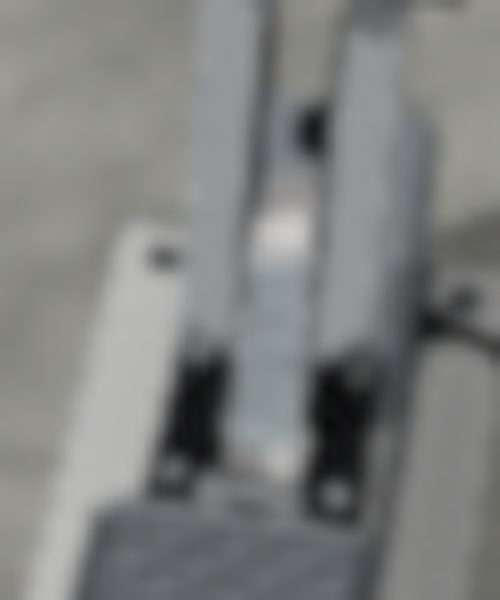

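The side view shows the foot centred between the block's two dark sides. I'll enter the mouth in small steps and read forces.

jog_arm:
  moves: [0, 0, 0.15, 0, 0, 0, 0, 0, 0.3, 0, 0, 0, 0, 0, 0.45, 0, 0, 0, 0, 0, 0.6, 0, 0, 0, 0, 0, 0.6, 0, 0, 0]

```text
t: 12.55
tcp_pos: [611.8, -19.9, 164.3]
orientation: [-3.141, 0.0, 1.155]
force: [0.4, -0.3, 0.1]
width: 12.6
```

jog_arm:
  moves: [0, 0, 0.1, 0, 0, 0, 0, 0, 0.2, 0, 0, 0, 0, 0, 0.3, 0, 0, 0, 0, 0, 0.3, 0, 0, 0]

```text
t: 12.95
tcp_pos: [611.8, -19.9, 161.4]
orientation: [-3.141, 0.0, 1.155]
force: [0.9, 0.1, -0.7]
width: 12.1
```

The foot is below the bevel at about 43 mm with no side load. Continuing to the platform.

jog_arm:
  moves: [0, 0, 0.1, 0, 0, 0, 0, 0, 0.2, 0, 0, 0, 0, 0, 0.3, 0, 0, 0, 0, 0, 0.4, 0, 0, 0, 0, 0, 0.4, 0, 0, 0]

```text
t: 13.45
tcp_pos: [611.8, -19.9, 157.4]
orientation: [-3.141, 0.0, 1.155]
force: [-0.8, -0.1, -1.2]
width: 13.0
```

jog_arm:
  moves: [0, 0, 0.07, 0, 0, 0, 0, 0, 0.14, 0, 0, 0, 0, 0, 0.2, 0, 0, 0, 0, 0, 0.2, 0, 0, 0]

```text
t: 13.85
tcp_pos: [611.9, -19.9, 155.7]
orientation: [3.142, 0.0, 1.155]
force: [0.9, -0.5, 2.7]
width: 12.3
```

Platform contact at the expected height, 2.7 N. Now I press down, watching the force rise.

jog_arm:
  moves: [0, 0, 0.1, 0, 0, 0, 0, 0, 0.2, 0, 0, 0, 0, 0, 0.3, 0, 0, 0, 0, 0, 0.4, 0, 0, 0, 0, 0, 0.5, 0, 0, 0, 0, 0, 0.5, 0, 0, 0]

```text
t: 14.45
tcp_pos: [611.9, -19.9, 150.5]
orientation: [3.142, 0.0, 1.155]
force: [-0.5, 0.8, 3.3]
width: 12.1
```

jog_arm:
  moves: [0, 0, 0.05, 0, 0, 0, 0, 0, 0.1, 0, 0, 0, 0, 0, 0.1, 0, 0, 0]

```text
t: 14.75
tcp_pos: [611.9, -19.9, 149.6]
orientation: [3.142, 0.0, 1.155]
force: [-0.7, -0.0, 4.4]
width: 12.1
```

```bash
python3 snap.py l 370,200,50,60 -; python3 -c "
from h import *
for i in range(1):
  s=monitor.read_state(); print(s['t'],s['tcp_pos'],s['force'],s['ft_torque'],s['width'])"
```

```text
side scale 10.0
14.8 [611.87741907 -19.90415458 149.59882987] [-0.47506905 -0.09983096  3.71506329] [-0.04142759  0.03472508  0.06635295] 11.893924904950545
```

View pics/side_l.png

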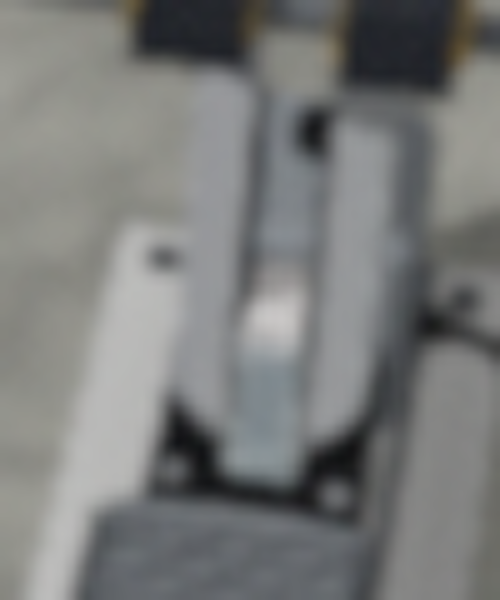

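jog_arm:
  moves: [0, 0, 0.05, 0, 0, 0, 0, 0, 0.05, 0, 0, 0, 0, 0, 0.05, 0, 0, 0]

```text
t: 15.1
tcp_pos: [611.9, -19.9, 149.1]
orientation: [3.142, 0.0, 1.155]
force: [-0.8, -0.0, 4.8]
width: 12.6
```

jog_arm:
  moves: [0, 0, 0.05, 0, 0, 0, 0, 0, 0.05, 0, 0, 0, 0, 0, 0.05, 0, 0, 0]

```text
t: 15.4
tcp_pos: [611.9, -19.9, 148.6]
orientation: [3.142, 0.0, 1.155]
force: [-0.1, -0.1, 5.4]
width: 12.3
```

```bash
python3 -c "
from h import *
cams.capture('side')
s=monitor.read_state(); print(s['t'],s['tcp_pos'],s['force'],s['ft_torque'],s['width'])"
```

```text
15.45 [611.86085376 -19.90799731 148.61954668] [0.00817632 0.05300536 4.65017788] [-0.03813661  0.0076704  -0.0058857 ] 12.138740037561321
```

jog_arm:
  moves: [0, 0, 0.03, 0, 0, 0, 0, 0, 0.03, 0, 0, 0, 0, 0, 0.03, 0, 0, 0]

```text
t: 15.75
tcp_pos: [611.9, -19.9, 148.6]
orientation: [3.141, 0.0, 1.155]
force: [-1.6, 0.4, 7.9]
width: 12.4
```

jog_arm:
  moves: [0, 0, 0.03, 0, 0, 0, 0, 0, 0.03, 0, 0, 0, 0, 0, 0.03, 0, 0, 0]

```text
t: 16.05
tcp_pos: [611.9, -19.9, 148.6]
orientation: [3.141, 0.0, 1.155]
force: [-2.8, 0.5, 9.9]
width: 12.0
```

The TCP has stopped at 148.6 mm, the predicted home height, while the force rose past the spring's 5 N to about 10 N. So it's on the stop. A final look while holding.

jog_arm:
  moves: [0, 0, 0, 0, 0, 0, 0, 0, 0, 0, 0, 0, 0, 0, 0, 0, 0, 0, 0, 0, 0, 0, 0, 0, 0, 0, 0, 0, 0, 0]

```text
t: 16.55
tcp_pos: [611.9, -19.9, 148.5]
orientation: [3.141, 0.0, 1.155]
force: [-2.2, 0.4, 9.2]
width: 12.3
```

```bash
python3 snap.py m 365,195,60,60 -; python3 -c "
from h import *
s=monitor.read_state(); print(s['t'],s['tcp_pos'],s['force'],s['ft_torque'],s['width'])
c=load('side_m.npz'); c0=load('side0.npz')
cv2.imwrite('pics/all_m.png',c['color'][:,:,::-1])"
```

```text
side scale 10.0
16.6 [611.93707644 -19.92903805 148.57216737] [-2.22309191  0.77959012 10.54563505] [ 0.04821012  0.49795593 -0.04525314] 12.404610272320223
```

View pics/side_m.png

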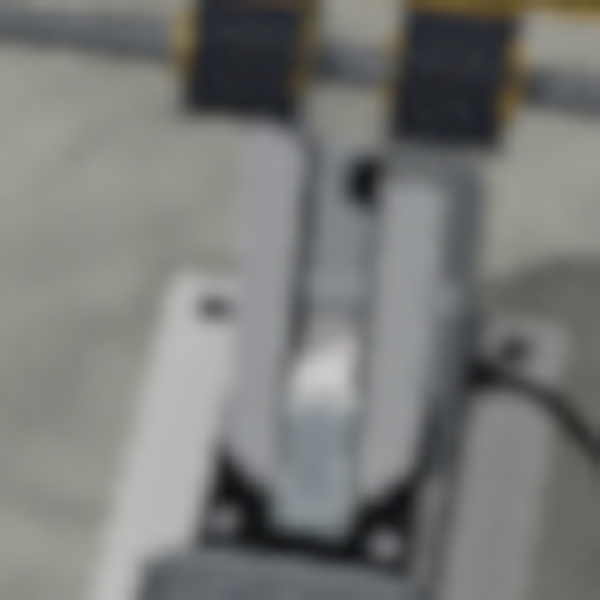

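View pics/all_m.png

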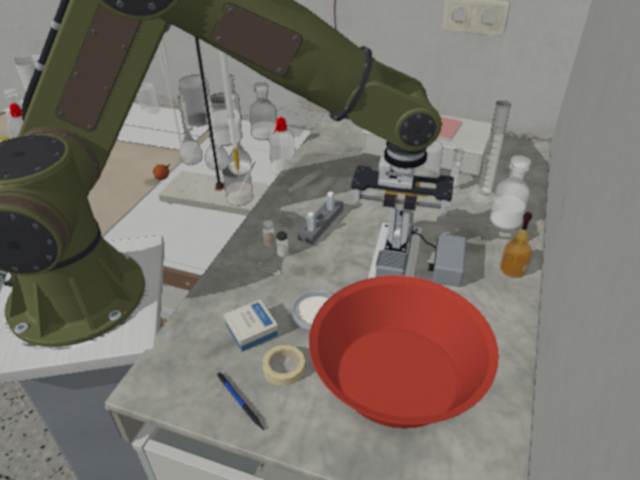

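```bash
python3 -c "
from h import *
print(order.finish_job())
s=monitor.read_state(); print(s['t'],s['tcp_pos'],s['force'],s['width'])"
```

```text
the job is handed in; nothing more can be done
None
the job is handed in; nothing more can be done
```

The job is handed in, and the long cuvette is gripped and held down in the photometer's well. I never saw the shutter blade itself, because the gripper and lamp housing hide it. That the shutter is open is inferred from travel and force.

- **Grip and blotting:** I took the cuvette from the middle pocket by its two broad frosted faces; the jaws read about 12.4 mm. I then set its foot on the filter paper with about 3 N.
- **Insertion:** I turned it to the well's axis at 66.2° and lowered it in, with no side load through the bevel.
- **Pressing down:** It met the platform at about the expected height, and the force rose smoothly to about 5 N. It then stopped dead at TCP height 148.6 mm, the predicted fully-home height, while the force climbed to about 10 N.
- **Last checks:** At 16.6 s it was steady at 148.6 mm, with about 10 N down and a 12.4 mm grip. The last picture shows it upright in the well, both short cuvettes still in the rack, and the dish, vials and other visible things undisturbed.
- **Less than perfect:**
  - A side force of about 2 N and a wrist moment of 0.5 N m appeared once it was on the stop. I took this as light wall contact or arm deflection and left it.
  - The two cameras disagreed by about 2 mm. I settled the well position by comparing cuvette and well in the same picture.

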